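Swap the gap gauges and hold the forceps at the marked gap

TASK

Swap the two gap gauges so that each stands upright in the middle of the other's seat, with the slot of the one in front of the forceps in line with the forceps. Then squeeze both arms of the clamped forceps by their finger rests until the gap between the tips equals the slot width of the gauge now standing in front of them, and finish while holding that gap steady, still gripping. Leave everything else on the bench where it is.

Things in the scene. Friction and masses are not known exactly. Their poses are not given: they have to be found in the camera images.
- fixture: The forceps fixture: a black base plate 100 x 360 x 8 mm on the bench, fixed. Origin on the bench under its middle; its y axis runs along the forceps, from the tips towards the clamp post (a white block 50 x 34 mm, 86 mm high, at the +y end). Large steel forceps are clamped level in the post by their joined end, arms side by side across x, mid-height 55 mm above the bench, top of the blades at 62 mm. The base plate carries the front seat beyond the tips.
- squeeze_point (a point): Point midway between the two finger rests of the forceps, 55 mm above the bench (axes as fixture). Each rest is an upright round rib, 8 mm across and 30 mm high (40 to 70 mm above the bench), on the outside of its arm. Width over both rests along x is 47.7 mm at rest, and shrinks 0.68 mm per mm of tip gap: 34.1 mm at a 30 mm gap, 24.5 mm at a 16 mm gap. The spring pushes back with about 3.6 N per side at a 30 mm gap and 6.2 N at a 16 mm gap.
- near_arm (a joint): Hinge angle (rad) of the forceps arm on the fixture's -x side (nearer the robot); 0 = at rest (open), grows to 0.10 as this arm is squeezed towards the other; the spring (12 N m/rad) opens it again when let go. 220 mm from hinge to tip, 150 mm from hinge to finger rest
- far_arm (a joint): Hinge angle (rad) of the forceps arm on the fixture's +x side; 0 = at rest (open), grows to 0.10 as this arm is squeezed towards the other; the spring (12 N m/rad) opens it again when let go. 220 mm from hinge to tip, 150 mm from hinge to finger rest
- near_tip (a point): Inner side of the tip of the near arm. Distance near_tip to far_tip is the tip gap: 50 mm at rest, about 50 mm - 220 mm x (near_arm + far_arm)
- far_tip (a point): Inner side of the tip of the far arm
- front_seat (a point): Middle of the seat on the fixture in front of the forceps, a white square 60 x 60 mm, top 8 mm above the bench; 47 mm beyond the tips in the fixture's -y direction. Axes as fixture
- rest_seat (a point): Middle of the other seat, on a stand of its own away from the forceps: black plate 85 x 85 mm with a white square 60 x 60 mm, top 8 mm above the bench, fixed
- spare_mat_top (a point): Middle of the top of an empty cork mat 90 x 90 mm, 8 mm thick, fixed: clear room to put a gauge down meanwhile
- square_gauge_center (a point): Centre, half-way up, of the square gauge: an aluminium block 46 x 46 mm, 60 mm high with two steel rails on top that form a slot 30 mm wide and 10 mm deep with a black floor. The slot runs along its y axis (the rails are spaced along x); z up. Slot width = 30 mm tip gap. Weighs about 0.3 kg
- square_gauge: The same square gauge, origin at the centre of its underside
- round_gauge_center (a point): Centre, half-way up, of the round gauge: an aluminium drum 48 mm across, 60 mm high with two steel rails, 34 mm long, on top that form a slot 16 mm wide and 10 mm deep with a black floor (body 50 mm high below the rails). The slot runs along its y axis; z up. Slot width = 16 mm tip gap. Weighs about 0.25 kg
- round_gauge: The same round gauge, origin at the centre of its underside
- oil_bottle: Bystander, not to be disturbed: small dropper bottle, 32 mm across, 65 mm high. Origin at its underside
- petri_dish: Bystander, not to be disturbed: clear open dish, 90 mm across, 16 mm high. Origin at its underside
- sample_jar: Bystander, not to be disturbed: capped jar, 56 mm across, 65 mm high. Origin at its underside
- slide_box: Bystander, not to be disturbed: closed flat grey box, 85 x 180 x 34 mm. Origin at its underside
- lens_can: Bystander, not to be disturbed: black lens canister with a steel cap, 39 mm across, 64 mm high. Origin at its underside
- screwdriver: Bystander, not to be disturbed: black-handled screwdriver, 160 mm long, lying down. Origin at its underside

How it is judged (in metres and radians):
On the way, in this order (a step that is already met when the one before it is completed fails the run):
1. The two gauges have changed places: each stands released and upright on the other's seat, the slot of the front one in line with the forceps (((horizontal distance between square_gauge_center and front_seat below 0.01 m and angle between the y axis of square_gauge_center and the y axis of fixture, either way round below 0.21 rad and horizontal distance between round_gauge_center and rest_seat below 0.012 m and distance of each of square_gauge_center, round_gauge_center from where it was at the start of the episode above 0.06 m and height (world z) of each of square_gauge_center, round_gauge_center below 0.042 m and angle between each of square_gauge_center, round_gauge_center's own z axis and vertical below 0.1 rad and contact force between the fingers and square_gauge below 0.1 N and contact force between the fingers and round_gauge below 0.1 N) or (horizontal distance between round_gauge_center and front_seat below 0.01 m and angle between the y axis of round_gauge_center and the y axis of fixture, either way round below 0.21 rad and horizontal distance between square_gauge_center and rest_seat below 0.012 m and distance of each of round_gauge_center, square_gauge_center from where it was at the start of the episode above 0.06 m and height (world z) of each of round_gauge_center, square_gauge_center below 0.042 m and angle between each of round_gauge_center, square_gauge_center's own z axis and vertical below 0.1 rad and contact force between the fingers and round_gauge below 0.1 N and contact force between the fingers and square_gauge below 0.1 N))), for 0.2 s.
2. The forceps are squeezed to the front gauge's slot width and held steady for a second (contact force between the fingers and fixture above 1 N and value of joint each of near_arm, far_arm above 0.015 rad and velocity of joint near_arm between -0.05 and 0.05 rad/s and velocity of joint far_arm between -0.05 and 0.05 rad/s and (((horizontal distance between square_gauge_center and front_seat below 0.01 m and angle between the y axis of square_gauge_center and the y axis of fixture, either way round below 0.21 rad and horizontal distance between round_gauge_center and rest_seat below 0.012 m and distance of each of square_gauge_center, round_gauge_center from where it was at the start of the episode above 0.06 m and height (world z) of each of square_gauge_center, round_gauge_center below 0.042 m and angle between each of square_gauge_center, round_gauge_center's own z axis and vertical below 0.1 rad and contact force between the fingers and square_gauge below 0.1 N and contact force between the fingers and round_gauge below 0.1 N) and distance between near_tip and far_tip between 0.0275 and 0.0325 m) or ((horizontal distance between round_gauge_center and front_seat below 0.01 m and angle between the y axis of round_gauge_center and the y axis of fixture, either way round below 0.21 rad and horizontal distance between square_gauge_center and rest_seat below 0.012 m and distance of each of round_gauge_center, square_gauge_center from where it was at the start of the episode above 0.06 m and height (world z) of each of round_gauge_center, square_gauge_center below 0.042 m and angle between each of round_gauge_center, square_gauge_center's own z axis and vertical below 0.1 rad and contact force between the fingers and round_gauge below 0.1 N and contact force between the fingers and square_gauge below 0.1 N) and distance between near_tip and far_tip between 0.0135 and 0.0185 m))), for 1 s.
At the end, for the whole second after the job is handed in: Fingers press the forceps; both arms squeezed, steady; tip gap within 2.5 mm of the front gauge's slot width (square 30, round 16 mm). Gauges swapped, upright, untouched: front one within 10 mm of its seat's middle and 12 degrees of the forceps' line, other within 12 mm of its seat's (all of step 2); the arm keeps its last pose, push and grip.
It fails at once if A bystander was disturbed (moved over 30 mm) (distance of any of oil_bottle, petri_dish, sample_jar, slide_box, lens_can, screwdriver from where it was at the start of the episode above 0.03 m).
It fails at once if A gauge was tipped over (angle between any of square_gauge_center, round_gauge_center's own z axis and vertical above 0.7 rad).
It also fails if it takes over 72 s, if anything falls off the work surface, if the arm or the gripper's body presses on something with over 40 N, if the wrist force passes 120 N, or if a joint passes its speed limit or range.

ROBOT

A 6-joint arm with a two-finger parallel gripper is mounted at the origin on the work surface. World frame = base frame: x ahead of the robot, y to its left, z up, the work surface at z = 0. Lengths are in m, angles in degrees, forces in N, time in s.
With the tool pointing down it reaches from about 0.35 to 0.875 m from the base axis. Payload 4.2 kg.
Tool frame: the origin (TCP) lies midway between the tips of the shut fingers; the grasp point (between the pads) lies 19 mm behind it; z points along the fingers, y is the line along which they close (so a half turn about z gives the same grasp; the last joint's range is limited). The gripper opens to 87 mm and grips with 3 to 60 N. Pads are 19 mm wide; open, the fingers measure 117 mm over their backs; the gripper's body (75 mm by 190 mm) begins 51 mm behind the grasp point.
Start: joints at [84.145, 22.042, 0.453, 0, -68.411, -14.817], TCP at [0.221, 0.585, 0.223] pointing down, gripper open.
Joint ranges: [-179.83, 179.83], [-69.29, 118.12], [-61.27, 80.66], [-181.25, 117.63], [-171.15, -9.14], [-177.46, 177.46]. Speed limits (degrees/s): [159.86, 159.86, 180, 180, 180, 180].

INTERFACE

Orientations are given as a 3x3 rotation matrix whose columns are the frame's x, y, z axes.
In Python, from station import r, cams gives the robot as it stands.
- The arm moves only by the tool play_rows, never from a script. Its argument "commands" is text: rows parted by semicolons, each of 6 numbers parted by spaces: the shift along the world's x, y, z normalised to -1 to 1, where 1 is 30 mm, then the turn, a rotation vector about the world's x, y, z normalised to -1 to 1, where 1 is 0.15 rad. A call has 1 to 20 rows; each row shifts and turns the commanded pose from where the row before left it; what a row does not reach is not made up. A row lasts 1/10 s, in which the tool goes at most 50 mm and 8.59 degrees, less where a joint would pass 70% of its speed; a pose out of reach is approached as far as the arm can. A call with a number of a shift or a turn outside -1 to 1 is refused whole. A call with a gripper value outside its range is refused whole. "grip" is the finger opening in mm, from 0 to 87, set as the call begins (left out, the last holds). The fingers move at their own pace and stop on an object; the grip force is fixed at half the most. Time passes only in rows, so rows that do not move let the fingers close. It gives the time, the measured TCP pose, the force, the opening and the grip force at its end, in the units of the state.
- r.sense(): the state, without advancing time (a new reading comes with each control period).
- cams.capture(name): name is "scene" or "side" or "wrist"; returns (picture, depth): 420x560x3 uint8, blue, green, red; 420x560 float32, m along the optical axis (not along the pixel's ray), 0 where there is no reading.
- cams.camera_info(name): a dict with "mtx" (3x3 intrinsics, pixels), "R" (3x3) and "t" (3): a world point X has camera coordinates R X + t. Camera axes: x right, y down, z forward; pixel columns grow to the right and rows downward; lengths in m; the calibration is good to about 2 mm. A picture is of the moment at which its call begins: read the wrist's pose just before it. camera_info takes no time and is no camera call; for the wrist camera it gives the pose at the moment of the call.
- r.finish_job(): hands the job in; it is judged then, once.
The state is a dict: "time_s": time; "joints": joint angles; "joint_velocities": joint speeds; "effort": joint torques, N m; "tcp_pos": TCP position; "ee_rot": TCP orientation; "wrist_force": force on the tool from outside, world axes, zero at the start; "moment": the same for the moment, N m; "gripper_width": opening from 0.0 (shut) to 1.0 (fully open); "gripper_force": force on a finger pad.
Only numpy, scipy, OpenCV 4.12 (cv2) and the standard library are available. Lean on these libraries where they do the work, as an engineer would, in place of code of your own. Each camera call takes 0.05 s, during which the arm holds its last target. There are 200 camera calls.

## Working session

There is one attempt and no reset: what is moved stays moved. The work goes in short steps, Python scripts to look and compute and a tool call to move; the robot and the scene stay as the last step left them, time stands still between calls to the robot, and variables do not carry over. Pictures are saved under pics/ and viewed, at most 10 in all, crops included, and the job is handed in when it is done.

Besides the shell and the picture viewer there is one more tool, called after ">>>" in YAML: its name, and indented under it one key for each argument. play_rows: Moves the arm, as the interface text tells. Scaled input: -1 to 1 covers 30 mm each way for a shift and 0.15 rad each way for a turn. Its arguments: {"type":"object","properties":{"commands":{"type":"string"},"grip":{"type":"number"}},"required":["commands"]}

```bash
mkdir -p pics; cat > h.py <<'E'
import numpy as np, cv2
from station import r, cams
def grab(n):
    ci=cams.camera_info(n); p,d=cams.capture(n); return p,d,ci
def world(d,ci):
    h,w=d.shape; u,v=np.meshgrid(np.arange(w),np.arange(h)); K=ci["mtx"]
    c=np.stack([(u-K[0][2])/K[0][0]*d,(v-K[1][2])/K[1][1]*d,d],-1)
    W=(c-np.array(ci["t"]))@np.array(ci["R"]); W[d==0]=np.nan; return W
E
python3 - <<'E'
from h import *
for n in("scene","side"):
    p,d,ci=grab(n); cv2.imwrite(f"pics/{n}0.png",p); np.savez(f"{n}0.npz",d=d,p=p,W=world(d,ci))
    print(n,-np.array(ci["R"]).T@np.array(ci["t"]),(d==0).mean())
print(r.sense())
E
```

```text
scene [1.07802104 0.16235835 0.72831573] 0.004005102040816327
side [0.36370454 0.72703397 0.59442426] 0.003954081632653061
{'time_s': 0.1, 'joints': array([ 8.41455669e+01,  2.20867552e+01,  3.88141122e-01, -2.50756509e-02,
       -6.84105026e+01, -1.48170758e+01]), 'joint_velocities': array([-0.04673242, -0.07724287,  0.15540398,  0.02050789,  0.06297732,
       -0.08478019]), 'effort': array([-4.24110385e-04, -3.91693926e+01,  1.87933606e+01,  4.23183337e+00,
        1.34309381e-02, -7.42144266e-05]), 'tcp_pos': array([0.22042177, 0.58427459, 0.22156904]), 'ee_rot': array([[ 9.35562717e-01, -3.53160081e-01, -5.99078853e-04],
       [-3.53160577e-01, -9.35560887e-01, -1.85296956e-03],
       [ 9.39201364e-05,  1.94514027e-03, -9.99998104e-01]]), 'wrist_force': array([-0.00647029,  0.1663811 , -0.05399591]), 'moment': array([-0.01369184, -0.02554624,  0.03432044]), 'gripper_force': 0.0, 'gripper_width': 0.9991123453054819}
```

View pics/scene0.png

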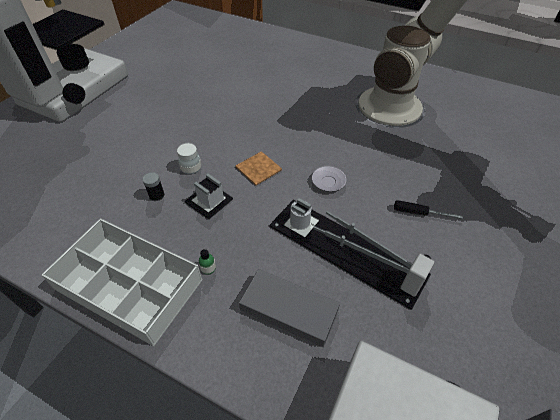

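View pics/side0.png

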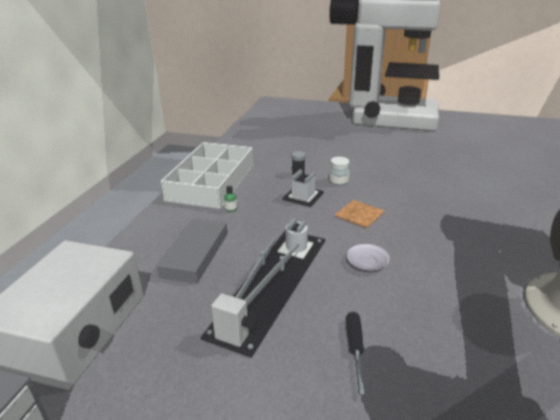

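The scene picture shows the round gauge on the front seat (300,212), the square gauge on the rest stand (209,190), the mat at (258,167) and the clamp post at (417,274). In the side view they are at (297,236), (303,185), (360,213) and (231,320).

```bash
cat > m.py <<'E'
from h import *
S=[]
for n in("scene0","side0"):
    f=np.load(n+".npz"); W=f["W"].reshape(-1,3); p=f["p"].reshape(-1,3); S.append((W,p))
W0=S[0][0]
g=np.load("scene0.npz")["W"]
def at(u,v): return np.round(g[v,u],3)
for n,q in dict(round=(300,208),square=(209,186),mat=(258,167),post=(422,264),dish=(328,181),oil=(206,260),can=(153,185),jar=(188,155),sd=(410,208),box=(290,303)).items(): print(n,at(*q))
# mask fit
def rect(m,W): 
    q=W[m][:,:2].astype(np.float32); (c,s,a)=cv2.minAreaRect(q*1000); return np.round(c,1),np.round(s,1),round(a,1),m.sum()
for i,(W,p) in enumerate(S):
    z=W[:,2]; b=p.astype(int)
    cork=(b[:,2]>b[:,0]+50)&(abs(z-.008)<.006)&(abs(W[:,0]-at(258,167)[0])<.08)&(abs(W[:,1]-at(258,167)[1])<.08)
    print(i,"mat",rect(cork,W))
    for n,q,h in(("round",at(300,208),.06),("square",at(209,186),.06)):
        m=(np.hypot(W[:,0]-q[0],W[:,1]-q[1])<.05)&(z>h-.006)&(z<h+.006); print(i,n,rect(m,W))
    q=at(422,264); m=(np.hypot(W[:,0]-q[0],W[:,1]-q[1])<.06)&(abs(z-.086)<.006); print(i,"post",rect(m,W))
    q=at(300,208); e=at(422,264); mid=(q+e)/2
    m=(np.hypot(W[:,0]-mid[0],W[:,1]-mid[1])<.21)&(abs(z-.008)<.005)&(b.max(1)<45); 
    print(i,"plate",rect(m,W))
E
python3 m.py
```

```text
round [ 0.567 -0.049  0.067]
square [ 0.598 -0.272  0.058]
mat [ 0.443 -0.229  0.006]
post [0.601 0.229 0.086]
dish [ 0.403 -0.043  0.006]
oil [ 0.769 -0.166  0.05 ]
can [ 0.656 -0.393  0.056]
jar [ 0.538 -0.375  0.064]
sd [0.408 0.171 0.019]
box [0.767 0.027 0.032]
0 mat (array([ 443.2, -227.4]), array([90.4, 90.9]), 67.4, np.int64(776))
0 round (array([560.7, -48.7]), array([47.1, 45.7]), 27.9, np.int64(209))
0 square (array([ 600.9, -275.7]), array([49.7, 44.8]), 80.0, np.int64(253))
0 post (array([603.2, 229.5]), array([33.7, 49.7]), 80.9, np.int64(397))
0 plate (array([509.6,  83.7]), array([361. , 242.7]), 81.4, np.int64(4106))
1 mat (array([ 443.4, -227.2]), array([93.1, 90.1]), 67.5, np.int64(731))
1 round (array([559. , -48.8]), array([45.4, 46.3]), 45.7, np.int64(198))
1 square (array([ 596.7, -273.7]), array([50.7, 43.1]), 68.5, np.int64(168))
1 post (array([603. , 230.8]), array([34.7, 50.7]), 80.7, np.int64(499))
1 plate (array([578.6, 127.8]), array([160.3,  18.4]), 86.9, np.int64(4))
```

>>> play_rows:
  commands: ".47 -.88 .04 0 0 -.38;.47 -.88 .04 0 0 -.38;.47 -.88 .04 0 0 -.38;.47 -.88 .04 0 0 -.38;.47 -.88 .04 0 0 -.38;.47 -.88 .04 0 0 -.38;.47 -.88 .04 0 0 -.38;.47 -.88 .04 0 0 -.38;.47 -.88 .04 0 0 -.38;.47 -.88 .04 0 0 -.38;.47 -.88 .04 0 0 -.38;.47 -.88 .04 0 0 -.38;.47 -.88 .04 0 0 -.38;.47 -.88 .04 0 0 -.38;.47 -.88 .04 0 0 -.38;.47 -.88 .04 0 0 -.38"
  grip: 87

```text
time_s: 1.7
tcp_pos: [0.4463, 0.1611, 0.2415]
ee_rot: [[0.291, -0.957, -0.001], [-0.957, -0.291, -0.0], [-0.0, 0.001, -1.0]]
wrist_force: [0.7, 0.3, 0.4]
gripper_width: 1.001
gripper_force: 0.0
```

>>> play_rows:
  commands: ".47 -.88 .04 0 0 -.38;.47 -.88 .04 0 0 -.38;.47 -.88 .04 0 0 -.38;.47 -.88 .04 0 0 -.38;.47 -.88 .04 0 0 -.38;.47 -.88 .04 0 0 -.38;.47 -.88 .04 0 0 -.38;.47 -.88 .04 0 0 -.38;0 0 0 0 0 0;0 0 0 0 0 0"

```text
time_s: 2.7
tcp_pos: [0.5587, -0.0492, 0.2505]
ee_rot: [[-0.158, -0.987, -0.002], [-0.987, 0.158, 0.0], [0.0, 0.002, -1.0]]
wrist_force: [0.4, 0.4, 0.0]
gripper_width: 1.0
gripper_force: 0.0
```

```bash
cat > w.py <<'E'
import sys
from h import *
s=r.sense(); p,d,ci=grab("wrist"); n=sys.argv[1]
cv2.imwrite(f"pics/{n}.png",p); np.savez(f"{n}.npz",d=d,p=p,W=world(d,ci),R=ci["R"],t=ci["t"],K=ci["mtx"])
y=s["ee_rot"][:,1]; print(s["time_s"],s["tcp_pos"],"yaw",np.degrees(np.arctan2(y[1],y[0])),"z",s["ee_rot"][:,2],"j",s["joints"].round(1),"w",s["gripper_width"]*87,"F",s["wrist_force"].round(1),s["gripper_force"])
E
python3 w.py w1
```

```text
2.7 [ 0.55866449 -0.04923613  0.25054506] yaw 170.89299665663586 z [-1.61517007e-03  1.50472031e-04 -9.99998684e-01] j [ 11.5  14.8  -6.1  -0.  -69.3 -20.6] w 86.95890469301801 F [0.4 0.4 0. ] 0.0
```

View pics/w1.png

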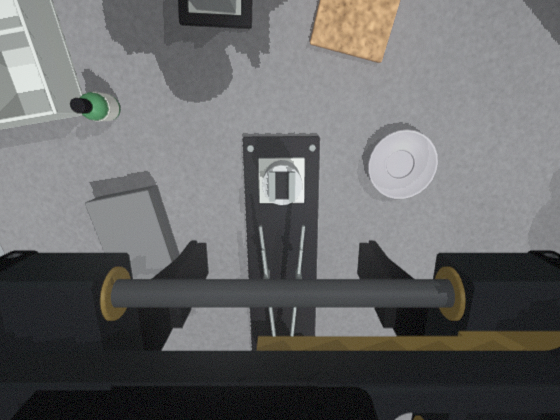

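The wrist view shows the round gauge at (282,184) on its seat (259-304,158-203), with its slot about in line with the forceps. The mat is at the top (358,25).

```bash
cat > seat.py <<'E'
from h import *
def rect(q): (c,s,a)=cv2.minAreaRect((q[:,:2]*1000).astype(np.float32)); return np.round(c,1),np.round(s,1),round(a,1),len(q)
def seat(n,x,y):
    f=np.load(n+".npz"); W=f["W"]; p=f["p"].astype(int); z=W[...,2]
    near=np.hypot(W[...,0]-x,W[...,1]-y)<.055
    m=near&(abs(z-.008)<.005)&(p.min(-1)>110)
    print("seat",rect(W[m])); 
    t=near&(abs(z-.068)<.004); print("top",rect(W[t]),"z",np.nanmedian(z[t]))
    k=near&(z>.050); print("over50",rect(W[k]))
E
python3 - <<'E'
from seat import *
seat("w1",.56,-.049)
f=np.load("w1.npz"); W=f["W"]; p=f["p"].astype(int); z=W[...,2]
m=(p.max(-1)<45)&(abs(z-.008)<.004)&(abs(W[...,0]-.57)<.08)&(W[...,1]<.1)&(W[...,1]>-.12); print("plate",rect(W[m]))
# blades
m=(abs(z-.06)<.012)&(abs(W[...,0]-.57)<.06)&(W[...,1]<.12)&(W[...,1]>-.01)
q=W[m]; print(len(q)); 
for y in np.arange(-.01,.12,.01):
    s=q[abs(q[:,1]-y)<.004]; 
    if len(s): print(round(y,3),s[:,0].min().round(4),s[:,0].max().round(4))
E
```

```text
seat (array([554.7, -50.8]), array([76.5, 91.5]), 81.1, 722)
top (array([558.4, -49.8]), array([34. , 29.6]), 80.3, 360) z 0.06852571014961491
over50 (array([558.3, -55.6]), array([ 57.8, 109.4]), 77.4, 54458)
plate (array([588.7,  67.9]), array([60.5, 51.5]), 85.6, 124)
414
0.0 0.5917 0.5944
0.01 0.54 0.595
0.02 0.5425 0.5956
0.03 0.5452 0.5965
0.04 0.5469 0.5972
0.05 0.5495 0.5977
0.06 0.5523 0.6002
0.07 0.5528 0.6017
0.11 0.5984 0.601
```

>>> play_rows:
  commands: "0 -.02 -.93 0 0 0;0 0 -.93 0 0 0;0 0 -.93 0 0 0;0 0 -.93 0 0 0;0 0 -.93 0 0 0;0 0 -.93 0 0 0;0 0 -.93 0 0 0;0 0 -.93 0 0 0;0 0 0 0 0 0;0 0 0 0 0 0"

```text
time_s: 3.75
tcp_pos: [0.5591, -0.0487, 0.0286]
ee_rot: [[-0.155, -0.988, -0.0], [-0.988, 0.155, -0.0], [0.0, 0.0, -1.0]]
wrist_force: [-0.8, -1.2, 0.9]
gripper_width: 0.999
gripper_force: 0.0
```

>>> play_rows:
  commands: "0 0 0 0 0 0;0 0 0 0 0 0;0 0 0 0 0 0;0 0 0 0 0 0;0 0 0 0 0 0;0 0 0 0 0 0;0 0 0 0 0 0;0 0 0 0 0 0"
  grip: 40

```text
time_s: 4.55
tcp_pos: [0.5591, -0.0495, 0.0283]
ee_rot: [[-0.157, -0.988, 0.0], [-0.988, 0.157, -0.0], [0.0, -0.0, -1.0]]
wrist_force: [-0.2, 0.9, 1.9]
gripper_width: 0.543
gripper_force: 30.0
```

>>> play_rows:
  commands: "0 0 1 0 0 0;0 0 1 0 0 0;0 0 1 0 0 0;0 0 1 0 0 0;-.48 -.74 0 0 0 0;-.48 -.74 0 0 0 0;-.48 -.74 0 0 0 0;-.48 -.74 0 0 0 0;-.48 -.74 0 0 0 0;-.48 -.74 0 0 0 0;-.48 -.74 0 0 0 0;-.48 -.74 0 0 0 0;0 0 0 0 0 0;0 0 -1 0 0 0;0 0 -1 0 0 0;0 0 -1 0 0 0;0 0 -.7 0 0 0;0 0 -.2 0 0 0;0 0 0 0 0 0;0 0 0 0 0 0"

```text
time_s: 6.55
tcp_pos: [0.4449, -0.2271, 0.032]
ee_rot: [[-0.157, -0.988, 0.002], [-0.988, 0.157, -0.001], [0.0, -0.002, -1.0]]
wrist_force: [0.4, -0.5, -1.0]
gripper_width: 0.543
gripper_force: 30.0
```

>>> play_rows:
  commands: "0 0 -.05 0 0 0;0 0 -.05 0 0 0;0 0 0 0 0 0;0 0 0 0 0 0"

```text
time_s: 6.95
tcp_pos: [0.4439, -0.2271, 0.0285]
ee_rot: [[-0.157, -0.988, 0.001], [-0.988, 0.157, -0.0], [-0.0, -0.001, -1.0]]
wrist_force: [-0.9, 0.2, -1.8]
gripper_width: 0.546
gripper_force: 30.0
```

>>> play_rows:
  commands: "0 0 0 0 0 0;0 0 0 0 0 0;0 0 0 0 0 0;0 0 0 0 0 0;0 0 0 0 0 0;0 0 0 0 0 0"
  grip: 87

```text
time_s: 7.55
tcp_pos: [0.4438, -0.2271, 0.0282]
ee_rot: [[-0.157, -0.988, 0.0], [-0.988, 0.157, -0.0], [0.0, -0.0, -1.0]]
wrist_force: [-0.2, -0.7, -0.2]
gripper_width: 0.968
gripper_force: 0.0
```

>>> play_rows:
  commands: "0 0 1 0 0 0;0 0 1 0 0 0;0 0 1 0 0 0;0 0 1 0 0 0;0 0 1 0 0 0;.85 -.26 .4 0 0 0;.85 -.26 .4 0 0 0;.85 -.26 .4 0 0 0;.85 -.26 .4 0 0 0;.85 -.26 .4 0 0 0;.85 -.26 .4 0 0 0;0 0 0 0 0 0;0 0 0 0 0 0"

```text
time_s: 8.85
tcp_pos: [0.5966, -0.2737, 0.2492]
ee_rot: [[-0.158, -0.987, -0.001], [-0.987, 0.158, 0.001], [-0.001, 0.002, -1.0]]
wrist_force: [-0.2, -0.4, -0.1]
gripper_width: 0.997
gripper_force: 0.0
```

```bash
python3 w.py w2; python3 -c "
from seat import *
seat('w2',.599,-.2745)"
```

```text
8.85 [ 0.59656931 -0.27365399  0.24920927] yaw 170.93057336615803 z [-1.45875208e-03  8.47994909e-04 -9.99998576e-01] j [-10.6  24.3   7.8  -0.  -73.6   1.5] w 86.71277960207009 F [-0.2 -0.4 -0.1] 0.0
seat (array([ 588.5, -274.2]), array([71.6, 84.6]), 80.4, 737)
top (array([ 597.6, -275.4]), array([46.2, 44. ]), 76.3, 501) z 0.06847310195399184
over50 (array([ 597.8, -279. ]), array([ 56.2, 108.5]), 80.5, 55044)
```

View pics/w2.png

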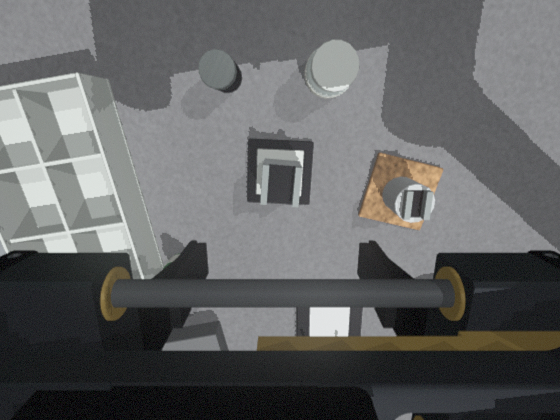

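The square gauge is at (281,180), with its slot nearly along the tool's x axis. The round gauge stands upright on the mat at (410,200).

```bash
python3 - <<'E'
from seat import *
f=np.load("w2.npz"); W=f["W"]; p=f["p"].astype(int); z=W[...,2]
t=(np.hypot(W[...,0]-.5975,W[...,1]+.2755)<.045)&(abs(z-.068)<.003)
n,l,s,c=cv2.connectedComponentsWithStats(t.astype(np.uint8))
for i in range(1,n):
    if s[i,4]>60: print(rect(W[l==i]))
for th in (130,150,170,190):
    m=(np.hypot(W[...,0]-.5975,W[...,1]+.2755)<.055)&(abs(z-.008)<.004)&(p.min(-1)>th)
    if m.sum()>5: print(th,rect(W[m]))
# rest stand black plate
m=(np.hypot(W[...,0]-.5975,W[...,1]+.2755)<.075)&(abs(z-.008)<.006)&(p.max(-1)<40); print("stand",rect(W[m]))
# front seat, now empty
for th in (130,150,170,190):
    m=(np.hypot(W[...,0]-.5585,W[...,1]+.0495)<.06)&(abs(z-.008)<.006)&(p.min(-1)>th)
    if m.sum()>5: print("front",th,rect(W[m]))
t=(np.hypot(W[...,0]-.4435,W[...,1]+.2275)<.045)&(abs(z-.068)<.003); print("round",rect(W[t]))
E
```

```text
(array([ 615.6, -279.8]), array([46.1,  7.1]), 76.5, 247)
(array([ 579.7, -271.1]), array([46.2,  7. ]), 76.1, 250)
130 (array([ 598.8, -281.3]), array([60.2, 61.3]), 79.4, 676)
150 (array([ 598.6, -281.7]), array([59.7, 60.6]), 78.6, 516)
170 (array([ 598.2, -281.1]), array([58.7, 59.1]), 78.6, 136)
190 (array([ 598.3, -281.1]), array([58.7, 58.9]), 78.6, 122)
stand (array([0., 0.]), array([0., 0.]), 0.0, 0)
front 130 (array([560.6, -40.7]), array([ 52.6, 115.6]), 81.4, 1166)
front 150 (array([560.4, -40.8]), array([52.5, 60.8]), 81.5, 1136)
front 170 (array([560. , -41.4]), array([51.1, 59.8]), 81.3, 1079)
front 190 (array([560. , -41.5]), array([50.9, 59.8]), 81.1, 1072)
round (array([ 443.4, -227.4]), array([34.2, 31.4]), 80.9, 422)
```

```bash
python3 - <<'E'
from seat import *
for n in("w1",):
  f=np.load(n+".npz"); W=f["W"]; p=f["p"].astype(int); z=W[...,2]
  for th in (130,150,170):
    m=(np.hypot(W[...,0]-.5585,W[...,1]+.0495)<.055)&(abs(z-.008)<.004)&(p.min(-1)>th)
    print("front",th,rect(W[m]))
p,d,ci=grab("side"); W=world(d,ci); z=W[...,2]; p=p.astype(int)
for th in (130,150,170):
    m=(np.hypot(W[...,0]-.5585,W[...,1]+.0495)<.06)&(abs(z-.008)<.006)&(p.min(-1)>th)
    if m.sum()>5: print("side front",th,rect(W[m]))
E
```

```text
front 130 (array([557.9, -51.7]), array([74.5, 81.4]), 81.8, 664)
front 150 (array([557.9, -51.9]), array([74.2, 81.4]), 81.8, 572)
front 170 (array([558.5, -52. ]), array([74.2, 80.1]), 81.8, 383)
side front 130 (array([546.6, -44.6]), array([66.7, 94.1]), 81.6, 443)
side front 150 (array([561.3, -45.6]), array([63.9, 61.5]), 81.4, 407)
side front 170 (array([560.9, -46.4]), array([62.2, 59.7]), 81.4, 376)
```

```bash
python3 - <<'E'
from seat import *
f=np.load("w1.npz"); W=f["W"]; p=f["p"].astype(int); z=W[...,2]
for R in (.042,.044,.046):
    m=(np.hypot(W[...,0]-.5602,W[...,1]+.046)<R)&(abs(z-.008)<.004)&(p.min(-1)>150)
    n,l,s,c=cv2.connectedComponentsWithStats(m.astype(np.uint8))
    k=np.isin(l,[i for i in range(1,n) if s[i,4]>15]); print(R,rect(W[k]),[tuple(x) for x in s[1:] if x[4]>15])
E
```

```text
0.042 (array([559.7, -45.6]), array([60. , 60.5]), 81.3, 555) [(np.int32(259), np.int32(158), np.int32(46), np.int32(45), np.int32(555))]
0.044 (array([559.7, -45.6]), array([60.3, 60.4]), 80.9, 556) [(np.int32(259), np.int32(158), np.int32(46), np.int32(45), np.int32(556))]
0.046 (array([559.7, -45.6]), array([60.3, 60.4]), 80.9, 556) [(np.int32(259), np.int32(158), np.int32(46), np.int32(45), np.int32(556))]
```

```bash
python3 - <<'E'
from h import *
W=np.load("w2.npz")["W"]
for u,v in((82,85),(110,150),(150,240),(220,70),(333,60)): print(u,v,W[v,u].round(3))
m=(W[...,2]>.05)&(W[...,2]<.15)&(np.hypot(W[...,0]-.598,W[...,1]+.275)<.12)&(np.hypot(W[...,0]-.598,W[...,1]+.275)>.045);q=W[m];print(len(q), q.min(0) if len(q) else '',q.max(0) if len(q) else '')
E
```

```text
82 85 [ 0.79  -0.416  0.059]
110 150 [ 0.79  -0.345  0.045]
150 240 [ 0.789 -0.218  0.017]
220 70 [ 0.64  -0.406  0.064]
333 60 [ 0.523 -0.397  0.066]
146 [ 0.52194716 -0.38199249  0.05154127] [ 0.5443805  -0.36701081  0.06741946]
```

>>> play_rows:
  commands: ".03 -.06 0 0 0 -.53;0 0 -.93 0 0 0;0 0 -.93 0 0 0;0 0 -.93 0 0 0;0 0 0 0 0 0"

```text
time_s: 9.45
tcp_pos: [0.5939, -0.2744, 0.1618]
ee_rot: [[-0.236, -0.972, -0.01], [-0.972, 0.236, 0.004], [-0.001, 0.01, -1.0]]
wrist_force: [-0.5, -0.4, -1.1]
gripper_width: 0.998
gripper_force: 0.0
```

Clear. Descend and grip.

>>> play_rows:
  commands: "0 0 -.93 0 0 0;0 0 -.93 0 0 0;0 0 -.93 0 0 0;0 0 -.93 0 0 0;0 0 -.93 0 0 0;0 0 0 0 0 0;0 0 0 0 0 0;0 0 0 0 0 0"

```text
time_s: 10.25
tcp_pos: [0.5994, -0.2762, 0.0297]
ee_rot: [[-0.235, -0.972, 0.004], [-0.972, 0.235, -0.001], [0.0, -0.004, -1.0]]
wrist_force: [-0.5, -0.0, 0.0]
gripper_width: 1.002
gripper_force: 0.0
```

>>> play_rows:
  commands: "0 0 0 0 0 0;0 0 0 0 0 0;0 0 0 0 0 0;0 0 0 0 0 0;0 0 0 0 0 0;0 0 0 0 0 0;0 0 0 0 0 0;0 0 0 0 0 0"
  grip: 40

```text
time_s: 11.05
tcp_pos: [0.598, -0.2757, 0.0269]
ee_rot: [[-0.235, -0.972, 0.0], [-0.972, 0.235, -0.0], [0.0, -0.0, -1.0]]
wrist_force: [1.0, -0.4, 0.8]
gripper_width: 0.528
gripper_force: 30.0
```

>>> play_rows:
  commands: "0 0 1 0 0 0;0 0 1 0 0 0;0 0 1 0 0 0;0 0 1 0 0 0;-.141 .851 0 0 0 .061;-.141 .851 0 0 0 .061;-.141 .851 0 0 0 .061;-.141 .851 0 0 0 .061;-.141 .851 0 0 0 .061;-.141 .851 0 0 0 .061;-.141 .851 0 0 0 .061;-.141 .851 0 0 0 .061;-.141 .851 0 0 0 .061;0 0 0 0 0 0;0 0 0 0 0 0;0 0 -.8 0 0 0;0 0 -.8 0 0 0;0 0 -.8 0 0 0;0 0 0 0 0 0;0 0 0 0 0 0"

```text
time_s: 13.05
tcp_pos: [0.5597, -0.0467, 0.0749]
ee_rot: [[-0.155, -0.988, -0.001], [-0.988, 0.155, -0.001], [0.001, 0.001, -1.0]]
wrist_force: [0.5, -1.0, -2.8]
gripper_width: 0.527
gripper_force: 30.0
```

>>> play_rows:
  commands: "0 .03 -.7 0 0 0;0 0 -.6 0 0 0;0 0 -.2 0 0 0;0 0 -.07 0 0 0;0 0 0 0 0 0;0 0 0 0 0 0;0 0 0 0 0 0"

```text
time_s: 13.75
tcp_pos: [0.5603, -0.0449, 0.0288]
ee_rot: [[-0.154, -0.988, 0.002], [-0.988, 0.154, 0.0], [-0.001, -0.002, -1.0]]
wrist_force: [-0.0, -1.0, -3.9]
gripper_width: 0.526
gripper_force: 30.0
```

>>> play_rows:
  commands: "0 0 0 0 0 0;0 0 0 0 0 0;0 0 0 0 0 0;0 0 0 0 0 0;0 0 0 0 0 0;0 0 0 0 0 0"
  grip: 87

```text
time_s: 14.35
tcp_pos: [0.5597, -0.045, 0.0279]
ee_rot: [[-0.154, -0.988, 0.0], [-0.988, 0.154, -0.0], [-0.0, -0.0, -1.0]]
wrist_force: [-0.1, 1.3, -0.7]
gripper_width: 0.955
gripper_force: 0.0
```

>>> play_rows:
  commands: "0 0 1 0 0 0;0 0 1 0 0 0;0 0 1 0 0 0;0 0 1 0 0 0;0 0 1 0 0 0;0 0 1 0 0 0;0 0 1 0 0 0;0 0 .5 0 0 0;0 0 0 0 0 0;0 0 0 0 0 0"

```text
time_s: 15.35
tcp_pos: [0.5591, -0.0449, 0.2521]
ee_rot: [[-0.155, -0.988, -0.001], [-0.988, 0.155, 0.001], [-0.0, 0.001, -1.0]]
wrist_force: [-0.4, -0.5, -0.1]
gripper_width: 1.005
gripper_force: 0.0
```

```bash
python3 w.py w3; cat > chk.py <<'E'
import sys
from seat import *
n,x,y=sys.argv[1],float(sys.argv[2]),float(sys.argv[3])
f=np.load(n+".npz"); W=f["W"]; p=f["p"].astype(int); z=W[...,2]
near=lambda R:np.hypot(W[...,0]-x,W[...,1]-y)<R
m=near(.044)&(abs(z-.008)<.004)&(p.min(-1)>150)
nn,l,s,c=cv2.connectedComponentsWithStats(m.astype(np.uint8)); k=np.isin(l,[i for i in range(1,nn) if s[i,4]>15]); print("seat",rect(W[k]))
print("top",rect(W[near(.04)&(abs(z-.068)<.003)]))
E
python3 chk.py w3 .56 -.046
```

```text
15.35 [ 0.55910807 -0.04487028  0.25209834] yaw 171.09519273284326 z [-9.90669621e-04  5.26258401e-04 -9.99999371e-01] j [ 11.9  14.7  -5.9  -0.  -69.5 -20.8] w 87.47013232113122 F [-0.4 -0.5 -0.1] 0.0
seat (array([559.5, -46.3]), array([59.8, 60.2]), 80.9, 455)
top (array([559.6, -44.8]), array([46. , 43.4]), 81.5, 473)
```

The square gauge stands within 2 mm of the front seat's middle, aligned. Now the round one.

>>> play_rows:
  commands: "-.482 -.76 0 0 0 0;-.482 -.76 0 0 0 0;-.482 -.76 0 0 0 0;-.482 -.76 0 0 0 0;-.482 -.76 0 0 0 0;-.482 -.76 0 0 0 0;-.482 -.76 0 0 0 0;-.482 -.76 0 0 0 0;0 0 -.935 0 0 0;0 0 -.935 0 0 0;0 0 -.935 0 0 0;0 0 -.935 0 0 0;0 0 -.935 0 0 0;0 0 0 0 0 0;0 0 0 0 0 0"

```text
time_s: 16.9
tcp_pos: [0.4435, -0.2275, 0.112]
ee_rot: [[-0.154, -0.988, -0.003], [-0.988, 0.154, -0.0], [0.0, 0.003, -1.0]]
wrist_force: [-0.0, 0.9, 1.4]
gripper_width: 0.998
gripper_force: 0.0
```

>>> play_rows:
  commands: "0 0 -.935 0 0 0;0 0 -.935 0 0 0;0 0 -.935 0 0 0;0 0 0 0 0 0;0 0 0 0 0 0;0 0 0 0 0 0"

```text
time_s: 17.5
tcp_pos: [0.4457, -0.2278, 0.0305]
ee_rot: [[-0.154, -0.988, 0.004], [-0.988, 0.154, -0.001], [0.0, -0.004, -1.0]]
wrist_force: [0.8, 0.6, 0.0]
gripper_width: 0.996
gripper_force: 0.0
```

>>> play_rows:
  commands: "0 0 0 0 0 0;0 0 0 0 0 0;0 0 0 0 0 0;0 0 0 0 0 0;0 0 0 0 0 0;0 0 0 0 0 0;0 0 0 0 0 0;0 0 0 0 0 0"
  grip: 40

```text
time_s: 18.3
tcp_pos: [0.4439, -0.2274, 0.0285]
ee_rot: [[-0.154, -0.988, -0.0], [-0.988, 0.154, -0.0], [0.0, 0.0, -1.0]]
wrist_force: [-0.3, 0.3, 0.6]
gripper_width: 0.545
gripper_force: 30.0
```

>>> play_rows:
  commands: "0 0 1 0 0 0;0 0 1 0 0 0;0 0 1 0 0 0;0 0 1 0 0 0;.858 -.3 0 0 0 0;.858 -.3 0 0 0 0;.858 -.3 0 0 0 0;.858 -.3 0 0 0 0;.858 -.3 0 0 0 0;.858 -.3 0 0 0 0;0 0 0 0 0 0;0 0 0 0 0 0;0 0 -.8 0 0 0;0 0 -.8 0 0 0;0 0 -.8 0 0 0;0 0 0 0 0 0;0 0 0 0 0 0"

```text
time_s: 20.0
tcp_pos: [0.5978, -0.2813, 0.0768]
ee_rot: [[-0.154, -0.988, -0.001], [-0.988, 0.154, -0.0], [0.0, 0.001, -1.0]]
wrist_force: [0.5, -0.7, -1.4]
gripper_width: 0.548
gripper_force: 30.0
```

>>> play_rows:
  commands: "0 0 -.7 0 0 0;0 0 -.6 0 0 0;0 0 -.2 0 0 0;0 0 -.07 0 0 0;0 0 0 0 0 0;0 0 0 0 0 0;0 0 0 0 0 0"

```text
time_s: 20.7
tcp_pos: [0.5991, -0.2815, 0.0305]
ee_rot: [[-0.154, -0.988, 0.002], [-0.988, 0.154, -0.001], [0.0, -0.002, -1.0]]
wrist_force: [-0.5, -0.4, -2.1]
gripper_width: 0.544
gripper_force: 30.0
```

>>> play_rows:
  commands: "0 0 -.05 0 0 0;0 0 0 0 0 0;0 0 0 0 0 0"

```text
time_s: 21.0
tcp_pos: [0.5989, -0.2815, 0.0285]
ee_rot: [[-0.154, -0.988, 0.001], [-0.988, 0.154, -0.001], [0.0, -0.001, -1.0]]
wrist_force: [-0.3, -0.1, 0.9]
gripper_width: 0.54
gripper_force: 30.0
```

>>> play_rows:
  commands: "0 0 0 0 0 0;0 0 0 0 0 0;0 0 0 0 0 0;0 0 0 0 0 0;0 0 0 0 0 0;0 0 0 0 0 0"
  grip: 87

```text
time_s: 21.6
tcp_pos: [0.5983, -0.2814, 0.0278]
ee_rot: [[-0.155, -0.988, -0.0], [-0.988, 0.155, -0.0], [0.0, 0.0, -1.0]]
wrist_force: [0.4, -0.3, -0.3]
gripper_width: 0.966
gripper_force: 0.0
```

>>> play_rows:
  commands: "0 0 1 0 0 0;0 0 1 0 0 0;0 0 1 0 0 0;0 0 1 0 0 0;0 0 1 0 0 0;0 0 1 0 0 0;0 0 1 0 0 0;0 0 .5 0 0 0;0 0 0 0 0 0;0 0 0 0 0 0"

```text
time_s: 22.6
tcp_pos: [0.598, -0.281, 0.2521]
ee_rot: [[-0.155, -0.988, -0.001], [-0.988, 0.155, 0.001], [-0.001, 0.001, -1.0]]
wrist_force: [-0.1, -0.1, -1.1]
gripper_width: 1.001
gripper_force: 0.0
```

```bash
python3 w.py w4; python3 chk.py w4 .5985 -.2813
```

```text
22.6 [ 0.5980151  -0.28104118  0.25210529] yaw 171.09881291918043 z [-6.78551525e-04  9.32027064e-04 -9.99999335e-01] j [-11.2  24.7   8.8  -0.  -74.2   2.3] w 87.04762146345755 F [-0.1 -0.1 -1.1] 0.0
seat (array([ 598.5, -281.2]), array([61.1, 60.1]), 78.0, 628)
top (array([ 598.5, -281.4]), array([34.4, 29.2]), 81.6, 359)
```

```bash
python3 - <<'E'
from seat import *
ux=np.array([.9876,-.157]);uy=np.array([.157,.9876]);o=np.array([.5599,-.046])
for n in("scene0","side0","w1","w3"):
    W=np.load(n+".npz")["W"].reshape(-1,3); q=W[:,:2]-o; X=q@ux;Y=q@uy
    m=(abs(X)<.045)&(Y>.03)&(Y<.25)&(W[:,2]>.064)&(W[:,2]<.078)
    for s in(-1,1):
        k=m&(X*s>0)&(Y<.2)
        if k.sum(): print(n,s,k.sum(),"Xmed",np.median(X[k]).round(4),X[k].min().round(4),X[k].max().round(4),"Y",np.percentile(Y[k],[5,50,95]).round(4))
    m=(abs(X)<.045)&(W[:,2]>.055)&(W[:,2]<.066)&(abs(Y-.055)<.004)
    if m.sum(): print(n,"tips",X[m].min().round(4),X[m].max().round(4), "c",np.median(X[m&(X<0)]).round(4),np.median(X[m&(X>0)]).round(4))
E
```

```text
scene0 -1 18 Xmed -0.019 -0.0228 -0.0125 Y [0.1138 0.1174 0.1568]
scene0 1 17 Xmed 0.0229 0.0186 0.025 Y [0.1119 0.1179 0.1465]
scene0 tips -0.0276 0.0293 c -0.0246 0.0266
side0 -1 20 Xmed -0.0208 -0.0238 -0.015 Y [0.112  0.1187 0.1251]
side0 1 20 Xmed 0.0208 0.0135 0.0247 Y [0.115  0.1193 0.1651]
side0 tips -0.0268 0.0293 c -0.0252 0.0273
w1 -1 5 Xmed -0.0224 -0.0236 -0.0199 Y [0.1134 0.1135 0.1139]
w1 1 5 Xmed 0.0193 0.018 0.0218 Y [0.1132 0.1141 0.1144]
w1 tips -0.028 0.0261 c -0.0268 0.0248
w3 -1 28 Xmed -0.0222 -0.0257 -0.019 Y [0.1136 0.1148 0.1167]
w3 1 29 Xmed 0.0197 0.0161 0.0236 Y [0.1139 0.1151 0.1175]
w3 tips -0.0273 0.0269 c -0.026 0.0251
```

>>> play_rows:
  commands: "-.056 .972 0 0 0 0;-.056 .972 0 0 0 0;-.056 .972 0 0 0 0;-.056 .972 0 0 0 0;-.056 .972 0 0 0 0;-.056 .972 0 0 0 0;-.056 .972 0 0 0 0;-.056 .972 0 0 0 0;-.056 .972 0 0 0 0;-.056 .972 0 0 0 0;-.056 .972 0 0 0 0;-.056 .972 0 0 0 0;0 0 -.9 0 0 0;0 0 -.9 0 0 0;0 0 -.9 0 0 0;0 0 -.9 0 0 0;0 0 0 0 0 0;0 0 0 0 0 0"

```text
time_s: 24.45
tcp_pos: [0.578, 0.0682, 0.1441]
ee_rot: [[-0.154, -0.988, -0.002], [-0.988, 0.154, -0.001], [0.002, 0.002, -1.0]]
wrist_force: [0.2, -0.2, 0.9]
gripper_width: 1.001
gripper_force: 0.0
```

>>> play_rows:
  commands: "0 0 -.9 0 0 0;0 0 -.9 0 0 0;0 0 -.9 0 0 0;0 0 -.5 0 0 0;0 0 0 0 0 0;0 0 0 0 0 0;0 0 0 0 0 0"

```text
time_s: 25.15
tcp_pos: [0.5797, 0.069, 0.0508]
ee_rot: [[-0.154, -0.988, 0.004], [-0.988, 0.154, 0.001], [-0.002, -0.003, -1.0]]
wrist_force: [-0.5, -0.1, 0.5]
gripper_width: 0.997
gripper_force: 0.0
```

>>> play_rows:
  commands: "0 0 -.3 0 0 0;0 0 -.1 0 0 0;0 0 0 0 0 0;0 0 0 0 0 0;0 0 0 0 0 0"
  grip: 52

```text
time_s: 25.65
tcp_pos: [0.5784, 0.0686, 0.037]
ee_rot: [[-0.154, -0.988, 0.0], [-0.988, 0.154, 0.0], [-0.0, -0.0, -1.0]]
wrist_force: [-0.0, 0.2, -0.0]
gripper_width: 0.645
gripper_force: 0.0
```

>>> play_rows:
  commands: "0 0 0 0 0 0;0 0 0 0 0 0;0 0 0 0 0 0;0 0 0 0 0 0;0 0 0 0 0 0;0 0 0 0 0 0;0 0 0 0 0 0;0 0 0 0 0 0"
  grip: 36

```text
time_s: 26.45
tcp_pos: [0.578, 0.0681, 0.0369]
ee_rot: [[-0.155, -0.988, -0.001], [-0.988, 0.155, -0.001], [0.001, 0.001, -1.0]]
wrist_force: [-0.6, -4.7, 1.9]
gripper_width: 0.416
gripper_force: 3.7
```

```bash
cat > tip.py <<'E'
import sys
from h import *
n=sys.argv[1]
import subprocess; print(subprocess.run(["python3","w.py",n],capture_output=True,text=True).stdout)
p,d,ci=grab("scene"); np.savez(n+"s.npz",W=world(d,ci),p=p,d=d); cv2.imwrite(f"pics/{n}s.png",cv2.resize(p[150:320,230:450],None,fx=3,fy=3))
ux=np.array([.9876,-.157]);uy=np.array([.157,.9876]);o=np.array([.5599,-.046])
for f in("w1","scene0",n,n+"s"):
    W=np.load(f+".npz")["W"].reshape(-1,3); q=W[:,:2]-o; X=q@ux;Y=q@uy
    for y in(.05,.055,.06,.07):
        m=(abs(X)<.045)&(W[:,2]>.050)&(W[:,2]<.066)&(abs(Y-y)<.003)
        print(f,y,[ (k.sum(),np.median(X[k]).round(4),X[k].min().round(4),X[k].max().round(4)) for k in(m&(X<0),m&(X>0)) if k.sum()])
E
python3 tip.py t1
```

```text
26.45 [0.57795172 0.06805644 0.03688028] yaw 171.1050261199481 z [-7.74206682e-04 -6.43397393e-04 -9.99999493e-01] j [ 22.7  29.1 -18.4   0.  -42.6 -31.6] w 36.163401998370574 F [-0.6 -4.7  1.9] 3.732176740304567

this script no longer has the robotException ignored in: <_io.TextIOWrapper mode='rw' encoding='UTF-8'>
Traceback (most recent call last):
BrokenPipeError: [Errno 32] Broken pipe
```

View pics/t1.png

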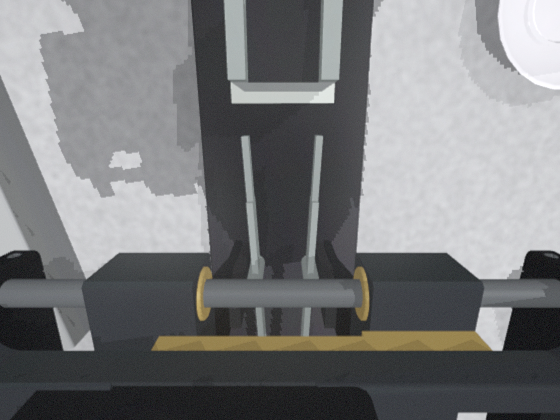

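The wrist view shows the two tips at (246,136) and (318,136), symmetric about the gauge slot, with both arms squeezed. Next I measure the gap.

```bash
sed -i 's/^import subprocess.*$//; s/^p,d,ci=grab("scene").*$//; s/for f in(.*):$/for f in("w1","w3",n):/' tip.py; cat >> tip.py <<'E'
f=np.load(n+".npz");W=f["W"];p=f["p"]
for v in(138,142,150): print(v,[(u,p[v,u].max(),W[v,u].round(4).tolist()) for u in list(range(240,258))+list(range(306,324)) if W[v,u,2]>.03])
E
python3 tip.py t1
```

```text
w1 0.05 [(np.int64(16), np.float64(-0.0268), np.float64(-0.0283), np.float64(-0.0255)), (np.int64(16), np.float64(0.0258), np.float64(0.0238), np.float64(0.0273))]
w1 0.055 [(np.int64(12), np.float64(-0.0262), np.float64(-0.028), np.float64(-0.0248)), (np.int64(16), np.float64(0.0248), np.float64(0.0235), np.float64(0.0261))]
w1 0.06 [(np.int64(15), np.float64(-0.0257), np.float64(-0.0271), np.float64(-0.0245)), (np.int64(12), np.float64(0.0248), np.float64(0.0236), np.float64(0.0261))]
w1 0.07 [(np.int64(13), np.float64(-0.0246), np.float64(-0.0259), np.float64(-0.0236)), (np.int64(12), np.float64(0.0238), np.float64(0.0225), np.float64(0.0251))]
w3 0.05 [(np.int64(15), np.float64(-0.0271), np.float64(-0.0284), np.float64(-0.0258)), (np.int64(16), np.float64(0.0256), np.float64(0.0243), np.float64(0.027))]
w3 0.055 [(np.int64(13), np.float64(-0.0259), np.float64(-0.0273), np.float64(-0.0248)), (np.int64(14), np.float64(0.0245), np.float64(0.0234), np.float64(0.0258))]
w3 0.06 [(np.int64(13), np.float64(-0.0261), np.float64(-0.0274), np.float64(-0.0248)), (np.int64(16), np.float64(0.
[... 2627 characters left out ...]
t8(171), [0.585, 0.0036, 0.0595]), (245, np.uint8(169), [0.5845, 0.0036, 0.0601]), (246, np.uint8(171), [0.5842, 0.0038, 0.0589]), (247, np.uint8(174), [0.5837, 0.0038, 0.0591]), (248, np.uint8(168), [0.5833, 0.0039, 0.0592]), (249, np.uint8(136), [0.5831, 0.0042, 0.0568]), (250, np.uint8(117), [0.583, 0.0045, 0.0536]), (314, np.uint8(122), [0.5535, 0.009, 0.0547]), (315, np.uint8(154), [0.5533, 0.0086, 0.0585]), (316, np.uint8(171), [0.553, 0.0085, 0.06]), (317, np.uint8(171), [0.5525, 0.0087, 0.0595]), (318, np.uint8(172), [0.5519, 0.0089, 0.0578]), (319, np.uint8(171), [0.5516, 0.0088, 0.059]), (320, np.uint8(174), [0.5511, 0.0089, 0.0587]), (321, np.uint8(166), [0.5508, 0.0089, 0.0601])]
```

```bash
cat > gap.py <<'E'
import sys
from h import *
# plane-ray method: edge pixels (half-intensity) intersected with known height
f=np.load(sys.argv[1]+".npz"); R,t,K,p,W=f["R"],f["t"],f["K"],f["p"],f["W"]
def ray(u,v,z):
    c=-R.T@t; d=R.T@np.linalg.inv(K)@np.array([u,v,1.]); return c+d*(z-c[2])/d[2]
ux=np.array([.9876,-.157])
c=-R.T@t; print("cam",c)
for v in(20,50,70): print("rail",v,p[v,222:252].max(-1).tolist(),p[v,312:345].max(-1).tolist(),W[v,235].round(4),W[v,330].round(4))
for v in(138,142,150):
    g=p[v].max(-1).astype(float); pts=[]
    for a,b in((236,256),(308,328)):
        s=g[a:b]; th=130 if False else 150
        i=np.where(s>th)[0]; lo,hi=i[0],i[-1]
        l=a+lo-(s[lo]-th)/(s[lo]-s[lo-1]); h=a+hi+(s[hi]-th)/(s[hi]-s[hi+1]); pts+=[l,h]
    P=[ray(u,v,.062)[:2]@ux for u in pts]
    print(v,np.round(pts,1),"inner",1000*abs(P[2]-P[1]),"outer",1000*abs(P[3]-P[0]))
def wid(u1,u2,v,z): return 1000*abs((ray(u1,v,z)-ray(u2,v,z))[:2]@ux)
print("rail scale @z.068: inner 246-320 row70:",wid(246,320,70,.068))
E
python3 gap.py t1
```

```text
cam [ 0.5659642  -0.00736467  0.19961371]
rail 20 [59, 62, 90, 159, 181, 181, 180, 181, 180, 180, 178, 182, 181, 182, 179, 182, 180, 179, 181, 180, 179, 166, 132, 129, 101, 74, 69, 70, 70, 69] [66, 66, 62, 62, 64, 66, 60, 68, 92, 114, 129, 168, 180, 182, 184, 182, 181, 180, 183, 181, 180, 183, 182, 181, 181, 183, 182, 183, 186, 177, 93, 67, 72] [ 0.5781 -0.0455  0.0673] [ 0.5427 -0.0395  0.0691]
rail 50 [53, 56, 59, 80, 137, 180, 181, 180, 181, 180, 181, 180, 180, 181, 181, 182, 183, 182, 181, 182, 181, 179, 165, 137, 130, 89, 69, 64, 70, 68] [64, 65, 68, 66, 68, 63, 68, 85, 119, 128, 170, 183, 183, 182, 183, 181, 183, 182, 183, 183, 181, 183, 181, 183, 182, 183, 185, 181, 132, 78, 75, 77, 72] [ 0.5802 -0.0354  0.0672] [ 0.5438 -0.0295  0.0686]
rail 70 [59, 58, 58, 59, 78, 141, 180, 180, 180, 180, 180, 180, 181, 180, 179, 180, 180, 180, 179, 180, 178, 181, 175, 146, 135, 131, 82, 66, 70, 68] [68, 63, 63, 65, 64, 65, 79, 117, 121, 144, 181, 180, 182, 180, 184, 181, 181, 182, 181, 182, 182, 179, 183, 181, 183, 183, 176, 133, 79, 75, 77, 76, 74] [ 0.5813 -0.028   0.0693] [ 0.5446 -0.0224  0.0689]
138 [241.4 247.6 315.6 322.2] inner 29.748408460322008 outer 35.359618538339134
142 [241.6 248.1 315.4 321.8] inner 29.53817682285209 outer 35.20077022565826
150 [242.5 248.6 314.9 321.2] inner 29.311616756910297 outer 34.800171745823945
rail scale @z.068: inner 246-320 row70: 29.17479675602813
```

```bash
python3 - <<'E'
from h import *
ux=np.array([.9876,-.157]);uy=np.array([.157,.9876]);o=np.array([.5599,-.046])
for n in("w1","w3","t1"):
    f=np.load(n+".npz"); W=f["W"].reshape(-1,3); g=f["p"].max(-1).reshape(-1); q=W[:,:2]-o; X=q@ux;Y=q@uy
    for lo,hi in((.048,.1),(.048,.09)):
      out=[]
      for s in(-1,1):
        m=(X*s>.005)&(abs(X)<.035)&(Y>lo)&(Y<hi)&(W[:,2]>.054)&(W[:,2]<.065)&(g>140)
        k=np.polyfit(Y[m],X[m],1); e=X[m]-np.polyval(k,Y[m]); kk=abs(e)<.0015; k=np.polyfit(Y[m][kk],X[m][kk],1)
        out+=[k[0],np.polyval(k,.047),kk.sum(),np.median(W[m][:,2])]
      print(n,hi,np.round(out,4),"slope sum",round(out[4]-out[0],4),"centre dist",round(out[5]-out[1],4))
E
```

```text
w1 0.1 [ 7.90e-02 -2.69e-02  9.10e+01  5.98e-02 -9.39e-02  2.56e-02  9.00e+01
  6.01e-02] slope sum -0.173 centre dist 0.0526
w1 0.09 [ 7.90e-02 -2.69e-02  7.60e+01  5.93e-02 -9.46e-02  2.57e-02  7.40e+01
  5.94e-02] slope sum -0.1736 centre dist 0.0526
w3 0.1 [ 8.76e-02 -2.71e-02  9.50e+01  6.02e-02 -9.54e-02  2.57e-02  9.20e+01
  5.98e-02] slope sum -0.183 centre dist 0.0528
w3 0.09 [ 8.59e-02 -2.71e-02  7.60e+01  5.95e-02 -9.89e-02  2.58e-02  7.40e+01
  5.92e-02] slope sum -0.1848 centre dist 0.0529
t1 0.1 [ 3.75e-02 -1.66e-02  7.01e+02  5.98e-02 -5.66e-02  1.67e-02  7.09e+02
  5.97e-02] slope sum -0.0941 centre dist 0.0333
t1 0.09 [ 3.61e-02 -1.66e-02  5.78e+02  5.94e-02 -5.70e-02  1.67e-02  5.85e+02
  5.94e-02] slope sum -0.0932 centre dist 0.0332
```

>>> play_rows:
  commands: "0 0 0 0 0 0;0 0 0 0 0 0;0 0 0 0 0 0;0 0 0 0 0 0;0 0 0 0 0 0;0 0 0 0 0 0;0 0 0 0 0 0;0 0 0 0 0 0;0 0 0 0 0 0;0 0 0 0 0 0;0 0 0 0 0 0;0 0 0 0 0 0;0 0 0 0 0 0;0 0 0 0 0 0;0 0 0 0 0 0"
  grip: 35.4

```text
time_s: 28.0
tcp_pos: [0.578, 0.068, 0.0369]
ee_rot: [[-0.155, -0.988, -0.001], [-0.988, 0.155, -0.001], [0.001, 0.001, -1.0]]
wrist_force: [-1.4, -6.2, 2.3]
gripper_width: 0.406
gripper_force: 3.9
```

```bash
python3 w.py t2; python3 gap.py t2|grep inner; python3 - <<'E'
from h import *
ux=np.array([.9876,-.157]);uy=np.array([.157,.9876]);o=np.array([.5599,-.046])
f=np.load("t2.npz"); W=f["W"].reshape(-1,3); g=f["p"].max(-1).reshape(-1); q=W[:,:2]-o; X=q@ux;Y=q@uy
for s in(-1,1):
    m=(X*s>.005)&(abs(X)<.035)&(Y>.048)&(Y<.1)&(W[:,2]>.054)&(W[:,2]<.065)&(g>140); k=np.polyfit(Y[m],X[m],1); print(k[0],np.polyval(k,.047))
    # ribs
    m=(X*s>.005)&(abs(X)<.035)&(Y>.1)&(Y<.13)&(W[:,2]>.063)&(W[:,2]<.08); print("rib",m.sum(),(X[m].min(),X[m].max()) if m.any() else'')
E
```

```text
28.0 [0.57795377 0.0680389  0.0368807 ] yaw 171.1074196890706 z [-7.81590849e-04 -6.84007030e-04 -9.99999461e-01] j [ 22.7  29.1 -18.4   0.  -42.6 -31.6] w 35.29964451083655 F [-1.4 -6.2  2.3] 3.9181229390669614
138 [242.4 248.7 314.6 321.2] inner 28.80221046395015 outer 34.47109347960886
142 [242.6 249.1 314.5 320.8] inner 28.695914987337034 outer 34.28942375960986
150 [243.4 249.6 314.  320.2] inner 28.452043835944906 outer 33.9351169282861
rail scale @z.068: inner 246-320 row70: 29.174126249451206
0.035429418932815246 -0.016201289344411493
rib 516 (np.float64(-0.031180439982134094), np.float64(-0.011148478550778822))
-0.053721371104769704 0.016208353562951663
rib 510 (np.float64(0.010050441866451933), np.float64(0.029865871033554175))
```

>>> play_rows:
  commands: "0 0 0 0 0 0;0 0 0 0 0 0;0 0 0 0 0 0;0 0 0 0 0 0;0 0 0 0 0 0"

```text
time_s: 28.55
tcp_pos: [0.5779, 0.068, 0.0369]
ee_rot: [[-0.155, -0.988, -0.001], [-0.988, 0.155, -0.001], [0.001, 0.001, -1.0]]
wrist_force: [-1.2, -4.4, 2.3]
gripper_width: 0.41
gripper_force: 3.9
```

```bash
python3 -c "
from station import r
print(r.finish_job())"
```

```text
the job is handed in; nothing more can be done
None
```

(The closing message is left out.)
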